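# Hang the bottle rack on its keyholes and load it

### The arm

A 6-joint arm with a two-finger parallel gripper is mounted at the origin on a cart in front of the work surface, level with it; the furniture and walls round the work are solid. World frame = base frame: x ahead of the robot, y to its left, z up, the work surface at z = 0. Lengths are in mm, angles in rad, forces in N, time in s.
With the tool pointing down it reaches from about 275 to 1000 mm from the base axis. Payload 8.4 kg.
Tool frame: the origin (TCP) lies at the very end of the fingers, on their centre line; the grasp point (between the pads) lies 19 mm behind it; x points along the fingers, y is the direction in which the jaws open and shut, and the axes are right-handed (so a half turn about x gives the same grasp; the last joint's range is limited). The gripper opens to 85 mm and grips with 20 to 120 N. Pads are 22 mm wide; open, the fingers measure 114 mm over their backs; the gripper's body (76 mm by 85 mm) begins 54 mm behind the grasp point. The pads swing forward as they close: fully open they stand 13 mm farther back than shut.
Start: joints at [-1.349, 0.353, 1.633, -0, 1.155, -0.002], TCP at [138.709, -609.416, 231.281] pointing down, gripper open.
Joint ranges: [-2.63, 2.63], [-0.92, 2.1], [0.06, 2.66], [-1.3, 4.44], [0, 2.69], [-3.02, 3.02]. Speed limits (rad/s): [2.22, 2.22, 2.79, 3.14, 3.14, 3.14].

### API

Orientations are given as [roll, pitch, yaw] about the fixed x, y, z axes, in that order (R = Rz(yaw) Ry(pitch) Rx(roll)).
In Python, from rig import r, grab_frame, camera_params, sign_off gives the robot as it stands.
- The arm moves only by the tool drive_tool, never from a script. Its argument "rows" is one flat list of numbers, 7 for each row, row after row: the shift along the tool's x, y, z in mm, then the turn, a rotation vector about the tool's x, y, z in degrees, then the opening in per cent of the stroke, from 0 (shut) to 100 (fully open). In form: [x, y, z, rx, ry, rz, fingers, x, y, z, rx, ry, rz, fingers, ...]. A call has 1 to 10 rows; each row is the pose to reach, as a shift and turn from the pose measured when the call began, along the tool's axes at that moment; what a row does not reach only later rows make up. A row lasts 1/8 s, in which the tool goes at most 62.5 mm and 10.7 degrees, less where a joint would pass 70% of its speed; a pose out of reach is approached as far as the arm can. A call with a gripper value outside its range is refused whole. The fingers move at their own pace and stop on an object; "newtons" is the grip in N (left out, the last holds). Time passes only in rows, so rows that repeat a pose let the fingers close. It gives the time, the measured TCP pose, the force and the opening at its end, in the units of the state.
- r.sense(): the state, without advancing time (a new reading comes with each control period).
- grab_frame(name): name is "side" or "top"; returns the picture (384x512x3 uint8, red, green, blue); there is no depth.
- camera_params(name): a dict with "vertical_fov" (degrees; the focal length in pixels is half the picture's height over the tangent of half this angle, whatever the lens; pixels are square), "cx", "cy" (the principal point, pixels), "pose" (4x4, takes a point from camera to world coordinates). Camera axes: x right, y down, z forward; pixel columns grow to the right and rows downward; lengths in mm; the calibration is good to about 2 mm. A picture is of the moment at which its call begins. camera_params takes no time and is no camera call.
- sign_off(): hands the job in, once; it reports no verdict.
The state is a dict: "clock": time; "qpos": joint angles; "qvel": joint speeds; "joint_efforts": joint torques, N m; "eef_pos": TCP position; "tcp_rot": TCP orientation; "contact_force": force on the tool from outside, world axes, zero at the start; "wrist_torque": the same for the moment, N m; "opening": opening from 0.0 (shut) to 1.0 (fully open).
Only numpy, scipy, OpenCV 4.12 (cv2) and the standard library are available. Lean on these libraries where they do the work, as an engineer would, in place of code of your own. Each camera call takes 0.05 s, during which the arm holds its last target.

### The job

Hang the grey two-bay bottle rack on the small upright panel: pass the round openings of both keyholes in its back plate over the two screw heads, slide it down until both screws sit at the top of their slots with the back plate against the panel, and let go. Then stand the small white screw-cap bottle upright on the rack's shelf, in either bay. Leave the other glassware and the wash bottle standing where they are.

Things in the scene. Friction and masses are not known exactly. Their poses are not given: they have to be found in the camera images.
- panel_screws (a point): Fixed white upright panel 180 wide, top at z 142. Two steel pan-head screws 114 above the bench, 50 to either side of its middle, stick out of its face to the robot: shank dia 8, head dia 18 and 4 thick, head underside 7, front 11 from the face. Dark foot, 12 high, 32 in front of the face. Point: on the face, midway between the screws. x into the panel, y along the screws, z up.
- rack_keyholes (a point): Two keyholes, 50 to either side of the middle, in the rack's 4 thick back plate: round opening dia 26, centre 46 above the rack's underside, and a slot 12 wide from it straight up to 68. Point: on the plate's rear face, in the middle, 64 above the underside; it meets panel_screws, axes parallel, when hung fully down. x out of the rear face (to the panel when hung), y along the width, z up.
- rack_grip (a point): Grip place of the loose grey plastic rack (85 deep x, 156 wide y, 80 high, about 0.26 kg, stands on its flat underside): the upright divider in its middle, a wall 10 thick (y), 68 long (x) from the plate's rear face, top edge 76 above the underside. Point: inside the divider, 12 below its top edge, 36.5 before the plate's rear face, near the centre of mass. Axes as rack_keyholes.
- rack_shelf (a point): Upper face of the rack's shelf, 4 above the underside; point 42.5 before the plate's rear face, in the middle, under the divider. Two bays, left and right of the divider, each 69 wide (y), 77 deep (x), middle 39.5 to the side. A lip, top 10 above the shelf, 4 thick, runs round front and sides. When hung, the screw heads stand 7 out of the plate's front. Axes as rack_keyholes.
- bottle_center (a point): Small white plastic bottle standing upright, about 0.1 kg, height 113, body diameter 52 up to a height of 89, above it a screw cap of diameter 38 from 90 to 113. Point: on its axis, half-way up (56.5 above its underside); z is its axis, up.
- flared_bottle_base (a point): clear glass bottle with a flared open neck, diameter 72, height 139; bystander, standing upright; this point is at the middle of its underside
- beaker_base (a point): small empty glass beaker, diameter 60, height 71; bystander, standing upright; this point is at the middle of its underside
- wash_bottle_base (a point): white squeeze wash bottle with a red swan-neck cap, 73 x 90, height 204; bystander, standing upright; this point is at the middle of its underside
Mind the look-alikes: they are no part of the job. Leave any green look-alike of the part that bears bottle_center alone.

How it is judged:
By the outcome, as a careful person would: the job done as asked, in the order asked, and still so for the second after the job is handed in, with the robot touching nothing.
It also fails if it takes over 64 s, if anything falls off the work surface, if the arm or the gripper's body presses on something with over 40 N, if the wrist force passes 120 N, or if a joint passes its speed limit or range.

## Working session

There is one attempt and no reset: what is moved stays moved. The work goes in short steps, Python scripts to look and compute and a tool call to move; the robot and the scene stay as the last step left them, time stands still between calls to the robot, and variables do not carry over. Pictures are saved under pics/ and viewed, and the job is handed in when it is done.

Besides the shell and the picture viewer there is one more tool, called after "Call:" by a JSON object that holds its "api" and its "payload". drive_tool: Moves the arm, as the interface text tells. Its arguments: {"type":"object","properties":{"rows":{"type":"array","items":{"type":"number"}},"newtons":{"type":"number"}},"required":["rows"]}

```bash
mkdir -p pics; python3 - <<'E'
from rig import r, grab_frame, camera_params
import cv2
print(r.sense())
for n in ("side","top"):
    p=camera_params(n); print(n,p)
    cv2.imwrite(f"pics/{n}0.png",cv2.cvtColor(grab_frame(n),cv2.COLOR_RGB2BGR))
E
```

```text
{'clock': 0.0, 'qpos': array([-1.34943217e+00,  3.53645383e-01,  1.63413352e+00, -4.87839748e-06,
        1.15519553e+00, -2.37740266e-03]), 'qvel': array([ 0.00043368, -0.00014422,  0.00095102,  0.00041664,  0.00118303,
       -0.00164359]), 'joint_efforts': array([ 9.15621313e-04, -6.05253267e+01, -3.42065871e+01,  1.96449873e-04,
        9.25532455e-03,  5.70253732e-06]), 'eef_pos': array([ 138.58284898, -608.95596856,  230.56367128]), 'tcp_rot': array([-1.56994573,  1.56941454,  1.79539045]), 'contact_force': array([ 0.13299093, -0.23194982, -0.83751304]), 'wrist_torque': array([ 0.00458655, -0.00208732,  0.02163925]), 'opening': 0.9995632657113618}
side {'vertical_fov': 43.663173984323755, 'cx': 259.8800349042381, 'cy': 191.67442514115444, 'pose': array([[ 9.96892175e-01,  4.31490195e-02, -6.59101980e-02,
         5.95608857e+02],
       [ 7.75684790e-02, -3.91587890e-01,  9.16865342e-01,
        -1.15925855e+03],
       [ 1.37522051e-02, -9.19128438e-01, -3.93717907e-01,
         6.14833250e+02],
       [ 0.00000000e+00,  0.00000000e+00,  0.00000000e+00,
         1.00000000e+00]])}
top {'vertical_fov': 47.24852495915349, 'cx': 260.8111825424811, 'cy': 186.80767465763347, 'pose': array([[ 2.31355511e-02, -9.88788268e-01,  1.47521212e-01,
         3.39161809e+02],
       [-9.99691298e-01, -2.42183761e-02, -5.54792793e-03,
         4.20746382e+01],
       [ 9.05845023e-03, -1.47347317e-01, -9.89043332e-01,
         1.32068071e+03],
       [ 0.00000000e+00,  0.00000000e+00,  0.00000000e+00,
         1.00000000e+00]])}
```

View pics/side0.png

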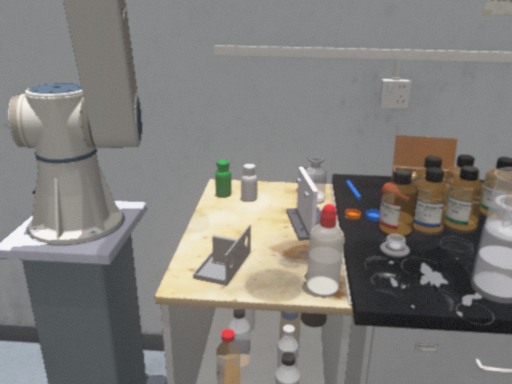

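View pics/top0.png

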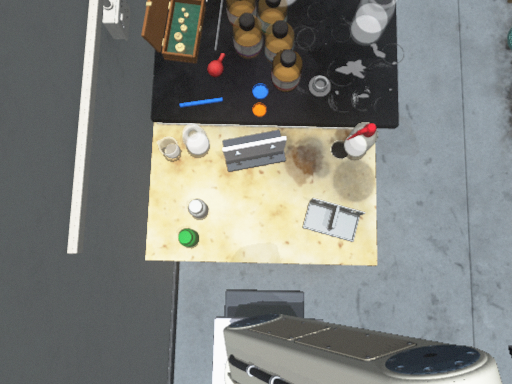

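The top view shows the panel near (255,148), the rack near (333,220), the white bottle at (198,208), the green look-alike at (188,238), the beaker and flask at top left, and the wash bottle at (357,145). I'll enlarge the pictures to measure.

```bash
python3 - <<'E'
import cv2
t=cv2.imread("pics/top0.png"); s=cv2.imread("pics/side0.png")
def crop(im,x,y,w,h,k,n): cv2.imwrite(n,cv2.resize(im[y:y+h,x:x+w],None,fx=k,fy=k,interpolation=cv2.INTER_CUBIC))
crop(t,295,190,75,60,10,"pics/t_rack.png")
crop(t,215,122,80,55,10,"pics/t_panel.png")
crop(s,185,220,75,65,9,"pics/s_rack.png")
crop(s,280,160,60,85,7,"pics/s_panel.png")
crop(t,170,190,50,60,8,"pics/t_bot.png")
E
```

```text
(no output)
```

View pics/t_rack.png

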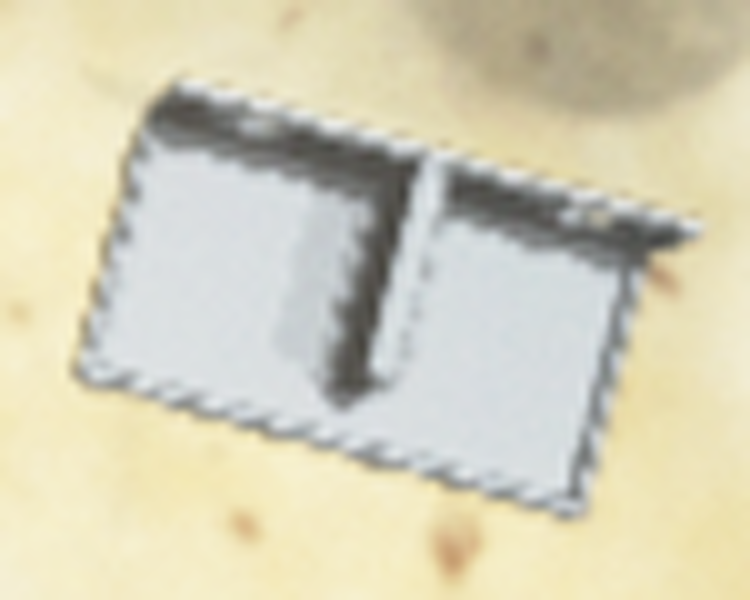

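View pics/t_panel.png

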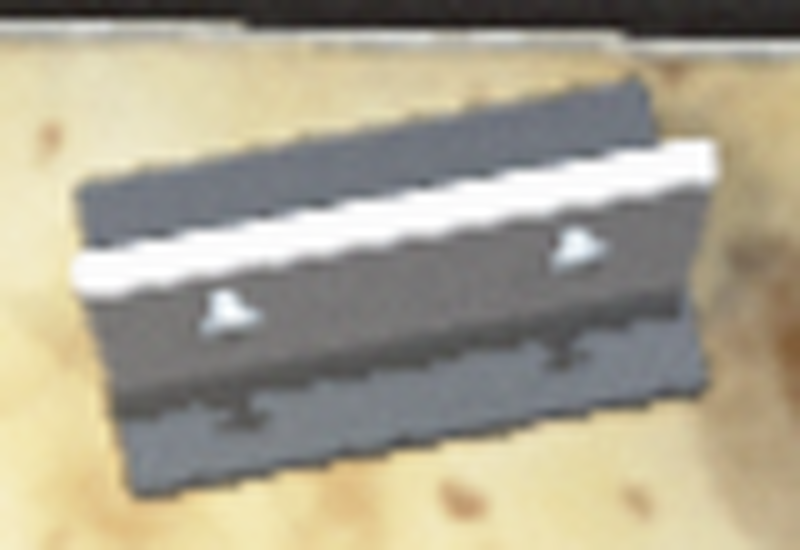

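View pics/s_rack.png

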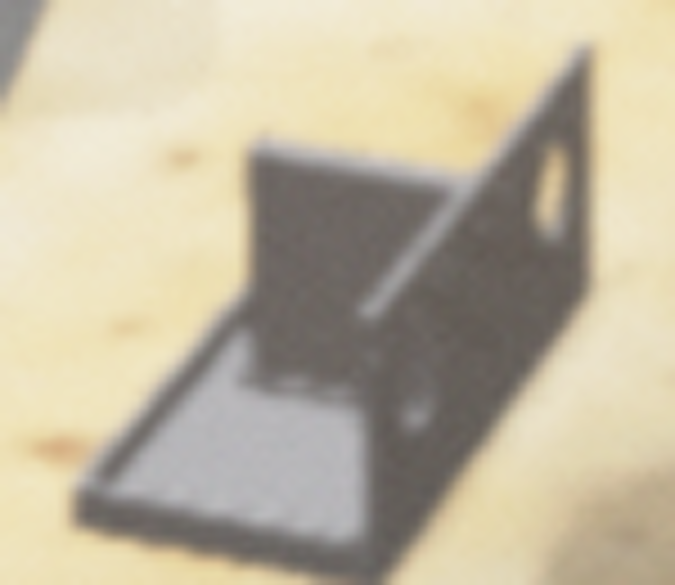

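View pics/s_panel.png

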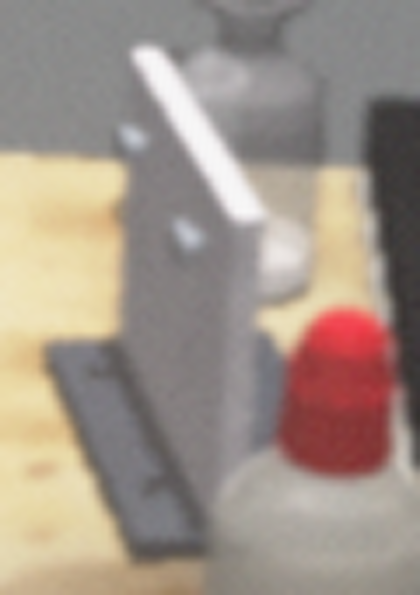

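View pics/t_bot.png

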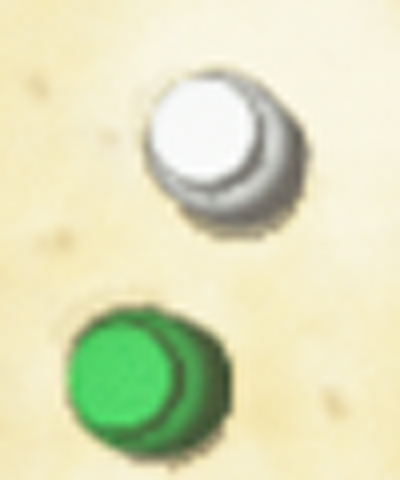

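```bash
cat > h.py <<'E'
import numpy as np
from rig import r, grab_frame, camera_params
P={n:camera_params(n) for n in("side","top")}
def ray(n,u,v):
    p=P[n]; f=192/np.tan(np.radians(p["vertical_fov"]/2)); T=p["pose"]
    d=T[:3,:3]@np.array([(u-p["cx"])/f,(v-p["cy"])/f,1.]); return T[:3,3],d/np.linalg.norm(d)
def onz(n,u,v,z):
    o,d=ray(n,u,v); return o+d*(z-o[2])/d[2]
def proj(n,X):
    p=P[n]; f=192/np.tan(np.radians(p["vertical_fov"]/2)); T=p["pose"]
    c=T[:3,:3].T@(np.array(X,float)-T[:3,3]); return np.array([p["cx"]+f*c[0]/c[2],p["cy"]+f*c[1]/c[2]])
def tri(a,b):
    A=np.zeros((3,3));q=np.zeros(3)
    for o,d in(ray("top",*a),ray("side",*b)):
        M=np.eye(3)-np.outer(d,d);A+=M;q+=M@o
    X=np.linalg.solve(A,q); return X
def cr(x0,y0,k):
    return lambda u,v:(x0+(u+.5)/k-.5, y0+(v+.5)/k-.5)
E
python3 - <<'E'
from h import *
np.set_printoptions(precision=1,suppress=True)
c=cr(215,122,10)
pt={}
for n,u,v,z in [("topFL",85,297,142),("topFR",712,190,142),("topBL",75,258,142),("topBR",712,142,142),("footFL",140,497,12),("footFR",708,390,12),("headL",230,325,114),("headR",578,260,114),("hdL",222,297,118),("hdR",572,230,118)]:
    pt[n]=onz("top",*c(u,v),z); print(n,pt[n])
d=pt["topFL"]-pt["topFR"];print("len",np.linalg.norm(d),"ang",np.degrees(np.arctan2(d[1],d[0]))-90)
d=pt["footFL"]-pt["footFR"];print("len",np.linalg.norm(d),"ang",np.degrees(np.arctan2(d[1],d[0]))-90)
c=cr(295,190,10);
for n,u,v,z in [("RL",180,75,80),("RR",705,228,80),("lipL",75,372,14),("lipR",578,512,14),("divF",395,388,76),("divB",428,150,78),("divFl",370,380,76),("divFr",410,382,76)]:
    pt[n]=onz("top",*c(u,v),z); print(n,pt[n])
d=pt["RL"]-pt["RR"];print("len",np.linalg.norm(d),"ang",np.degrees(np.arctan2(d[1],d[0]))-90)
d=pt["lipL"]-pt["lipR"];print("len",np.linalg.norm(d),"ang",np.degrees(np.arctan2(d[1],d[0]))-90)
c=cr(170,190,8)
print("cap",onz("top",*c(203,130),113))
s=cr(185,220,9); 
print("tri RR",tri(cr(295,190,10)(705,228),s(365,315)),"RL",tri(cr(295,190,10)(180,75),s(588,45)))
s=cr(280,160,7);print("tri FL",tri(cr(215,122,10)(85,297),s(137,52)),"FR",tri(cr(215,122,10)(712,190),s(243,218)))
E
```

```text
topFL [611.1 141.4 142. ]
topFR [645.7 -30.4 142. ]
topBL [622.  144.5 142. ]
topBR [659.3 -30.2 142. ]
footFL [579.6 133.5  12. ]
footFR [616.9 -38.   12. ]
headL [610.6 102.8 114. ]
headR [631.7   5.4 114. ]
hdL [617.6 105.1 118. ]
hdR [639.4   7.4 118. ]
len 175.20626915533035 ang 11.378333170500909
len 175.57724848041155 ang 12.286497808690768
RL [ 498.3 -113.    80. ]
RR [ 458.2 -262.5   80. ]
lipL [417.1 -90.6  14. ]
lipR [ 379.2 -240.    14. ]
divF [ 411. -175.   76.]
divB [ 478.8 -184.1   78. ]
divFl [ 413.1 -167.9   76. ]
divFr [ 412.8 -179.2   76. ]
len 154.7361345280237 ang -15.03995225161249
len 154.13553537967732 ang -14.207161192550046
cap [461.8 215.8 113. ]
tri RR [ 457.9 -263.1   77.8] RL [ 497.9 -113.5   77. ]
tri FL [613.1 141.8 138.3] FR [650.  -30.4 138.4]
```

```bash
cat >> h.py <<'E'
from scipy.spatial.transform import Rotation as Ro
def tcpR(s): return Ro.from_euler("xyz",s["tcp_rot"])
def goto(pos,yaw):
    """rows shift+turn (tool axes) to TCP pos, pointing down, jaw axis along rack y at 'yaw' deg"""
    s=r.sense(); R0=tcpR(s); best=None
    for sg in(1,-1):
        a=np.radians(yaw); y=sg*np.array([-np.sin(a),np.cos(a),0]); x=np.array([0,0,-1.]); z=np.cross(x,y)
        R=Ro.from_matrix(np.c_[x,y,z]); rv=np.degrees((R0.inv()*R).as_rotvec())
        if best is None or np.linalg.norm(rv)<np.linalg.norm(best): best=rv
        print("opt",sg,rv.round(2))
    t=R0.inv().apply(np.array(pos,float)-s["eef_pos"])
    print("shift",t.round(1),"rot",best.round(2),"q6",s["qpos"][5],"q1",s["qpos"][0]); return t,best
def st():
    s=r.sense(); 
    M=tcpR(s).as_matrix(); print("t",s["clock"],"pos",s["eef_pos"].round(1),"jawyaw",np.degrees(np.arctan2(-M[0,1],M[1,1])).round(2),"xax",M[:,0].round(4),"F",s["contact_force"].round(1),"op",round(s["opening"],3),"q",s["qpos"].round(2)); return s
E
python3 - <<'E'
from h import *
st(); goto((444,-178,140),-14.8)
E
```

```text
t 0.1 pos [ 138.6 -609.   230.7] jawyaw -167.18 xax [-2.0e-04  1.2e-03 -1.0e+00] F [-0.1  0.3 -0.2] op 1.003 q [-1.35  0.35  1.63  0.    1.16 -0.  ]
opt 1 [-1.5238e+02 -9.0000e-02  2.0000e-02]
opt -1 [2.762e+01 2.000e-02 7.000e-02]
shift [  91.1 -352.4 -393.4] rot [2.762e+01 2.000e-02 7.000e-02] q6 -0.0023588032388030906 q1 -1.3494167448758805
```

Call:
{"api": "drive_tool", "payload": {"rows": [10,-42,-47,4,0,0,100,20,-84,-94,8,0,0,100,30,-126,-141,12,0,0,100,40,-168,-188,16,0,0,100,50,-210,-235,20,0,0,100,60,-252,-282,24,0,0,100,70,-294,-329,27.6,0,0,100,91,-352,-393,27.6,0,0,100,91,-352,-393,27.6,0,0,100,91,-352,-393,27.6,0,0,100]}}

```text
clock: 1.35
eef_pos: [444.2, -176.4, 139.3]
tcp_rot: [-0.678, 1.568, 2.209]
contact_force: [-0.4, -0.7, 0.0]
opening: 1.003
```

```bash
python3 - <<'E'
from h import *
import cv2
st(); goto((444,-178,45),-14.8)
for n in("side","top"):
    cv2.imwrite(f"pics/{n}1.png",cv2.resize(cv2.cvtColor(grab_frame(n),cv2.COLOR_RGB2BGR)[100:300,130:400],None,fx=2.9,fy=2.9,interpolation=cv2.INTER_CUBIC))
E
```

```text
t 1.35 pos [ 444.2 -176.4  139.3] jawyaw 165.42 xax [-0.0015  0.002  -1.    ] F [-0.4 -0.7  0. ] op 1.003 q [-0.38  0.25  2.02  0.    0.87  1.44]
opt 1 [-1.7978e+02 -1.4000e-01  1.7000e-01]
opt -1 [0.22 0.11 0.09]
shift [94.3  1.7 -0.3] rot [0.22 0.11 0.09] q6 1.4421446551778945 q1 -0.3820537451485546
```

View pics/side1.png

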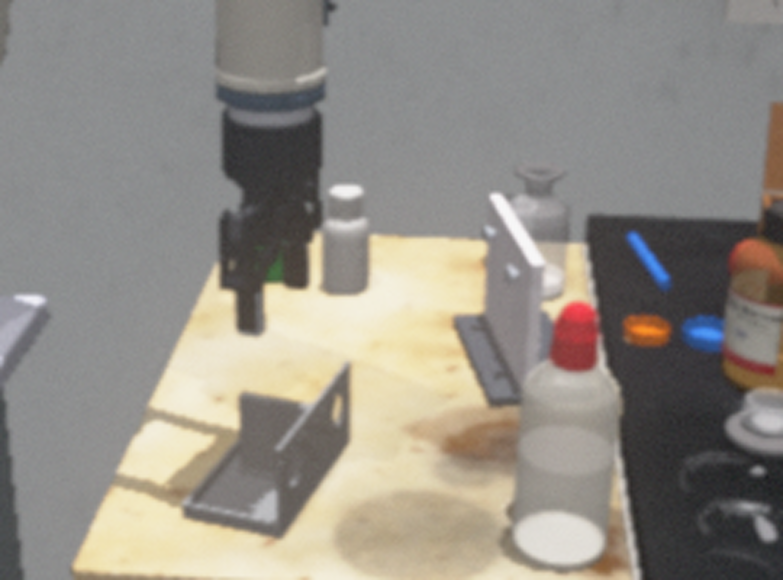

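View pics/top1.png

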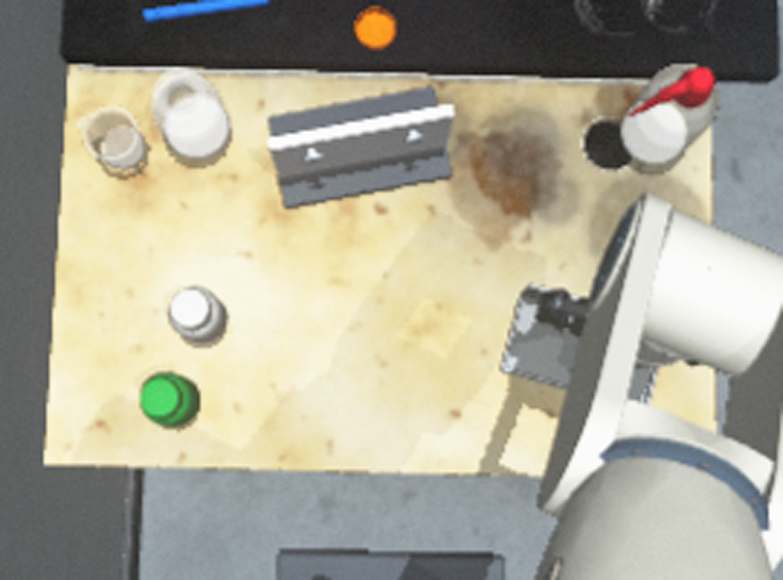

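```bash
python3 - <<'E'
from h import *
print(proj("side",(444.2,-176.4,139.3)), (proj("side",(444,-178,76))-[130,100])*2.9,(proj("side",(414,-170,76))-[130,100])*2.9,(proj("side",(458,-262,80))-[130,100])*2.9,(proj("side",(498,-113,80))-[130,100])*2.9)
E
```

```text
[224.43128946 211.6014703 ] [274.52204124 395.28372776] [239.37754586 388.77832648] [276.72615164 444.9224064 ] [348.8802601  357.62518619]
```

Call:
{"api": "drive_tool", "payload": {"rows": [30,1.7,0,0.2,0,0,100,60,1.7,0,0.2,0.1,0,100,85,1.7,0,0.2,0.1,0,100,94,1.7,0,0.2,0.1,0,100,94,1.7,0,0.2,0.1,0,100,94,1.7,0,0.2,0.1,0,50,94,1.7,0,0.2,0.1,0,30,94,1.7,0,0.2,0.1,0,20], "newtons": 30}}

```text
clock: 2.45
eef_pos: [443.2, -179.9, 46.4]
tcp_rot: [-2.587, 1.569, 0.294]
contact_force: [0.3, 0.2, 0.4]
opening: 0.379
```

```bash
python3 - <<'E'
from h import *
import cv2
st()
cv2.imwrite(f"pics/side2.png",cv2.resize(cv2.cvtColor(grab_frame("side"),cv2.COLOR_RGB2BGR)[180:300,170:330],None,fx=4.9,fy=4.9,interpolation=cv2.INTER_CUBIC))
E
```

```text
t 2.45 pos [ 443.2 -179.9   46.4] jawyaw 165.1 xax [ 1.5e-03  5.0e-04 -1.0e+00] F [0.3 0.2 0.4] op 0.379 q [-0.39  0.4   2.08  0.    0.65  1.44]
```

View pics/side2.png

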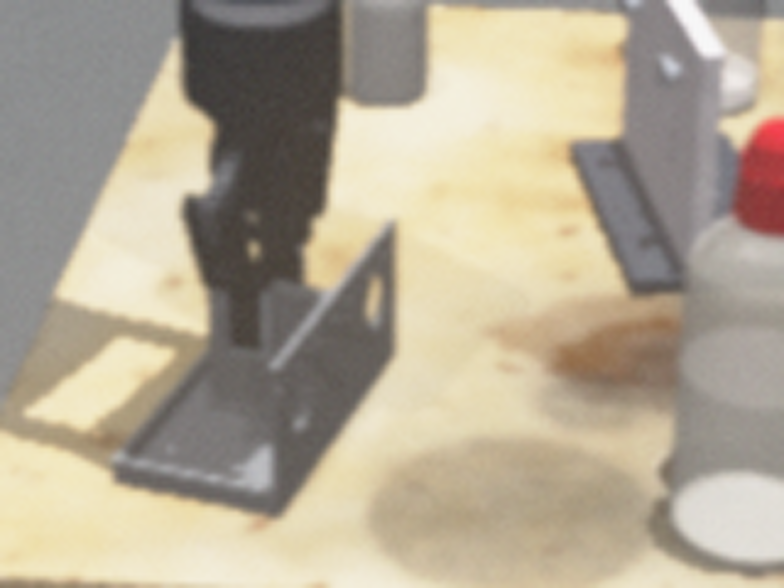

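The near finger (245,330) stands beside the divider, so I can close.

Call:
{"api": "drive_tool", "payload": {"rows": [0,0,0,0,0,0,10,0,0,0,0,0,0,0,0,0,0,0,0,0,0,0,0,0,0,0,0,0,0,0,0,0,0,0,0,0,0,0,0,0,0,0], "newtons": 60}}

```text
clock: 3.25
eef_pos: [443.3, -179.8, 46.5]
tcp_rot: [-2.575, 1.569, 0.307]
contact_force: [-1.7, 0.9, 5.7]
opening: 0.107
```

```bash
python3 - <<'E'
from h import *
st()
a=np.radians(12.1); X=np.array([np.cos(a),np.sin(a)])
face=np.array([629,55.])
# grip point when hung = face -36.5 X ; z=114 => TCP z = 45+50=95; insertion: +18; 
for back in(0,60): 
    g=face-(36.5+back)*X; print(back,g)
g=face-(36.5+60)*X
goto((g[0],g[1],113),12.1)
E
```

```text
t 3.25 pos [ 443.3 -179.8   46.5] jawyaw 165.11 xax [ 1.6e-03  5.0e-04 -1.0e+00] F [-1.7  0.9  5.7] op 0.107 q [-0.39  0.4   2.08  0.    0.65  1.44]
0 [593.31091186  47.34892245]
60 [534.64391765  34.77180868]
opt 1 [1.5301e+02 4.0000e-02 1.2000e-01]
opt -1 [-26.99  -0.09   0.03]
shift [ -66.2 -230.9  -33.2] rot [-26.99  -0.09   0.03] q6 1.4400485639892147 q1 -0.3893002505524224
```

Call:
{"api": "drive_tool", "payload": {"rows": [-15,0,0,0,0,0,0,-40,-10,0,0,0,0,0,-68,-40,-6,-4,0,0,0,-68,-80,-12,-10,0,0,0,-68,-120,-18,-16,0,0,0,-68,-160,-24,-21,0,0,0,-68,-200,-30,-25,0,0,0,-68,-231,-33,-27,0,0,0,-68,-231,-33,-27,0,0,0,-68,-231,-33,-27,0,0,0]}}

```text
clock: 4.5
eef_pos: [533.9, 34.6, 114.9]
tcp_rot: [-3.114, 1.57, 0.239]
contact_force: [0.6, -0.0, -2.4]
opening: 0.105
```

```bash
python3 - <<'E'
from h import *
import cv2
st()
for n,(x,y,w,h) in(("side",(225,140,130,120)),("top",(200,110,130,120))):
    im=cv2.cvtColor(grab_frame(n),cv2.COLOR_RGB2BGR); cv2.imwrite(f"pics/{n}3raw.png",im)
    cv2.imwrite(f"pics/{n}3.png",cv2.resize(im[y:y+h,x:x+w],None,fx=5,fy=5,interpolation=cv2.INTER_CUBIC))
E
```

```text
t 4.5 pos [533.9  34.6 114.9] jawyaw -167.89 xax [ 9.e-04  2.e-04 -1.e+00] F [ 0.6 -0.  -2.4] op 0.105 q [0.06 0.36 1.93 0.   0.86 1.42]
```

View pics/side3.png

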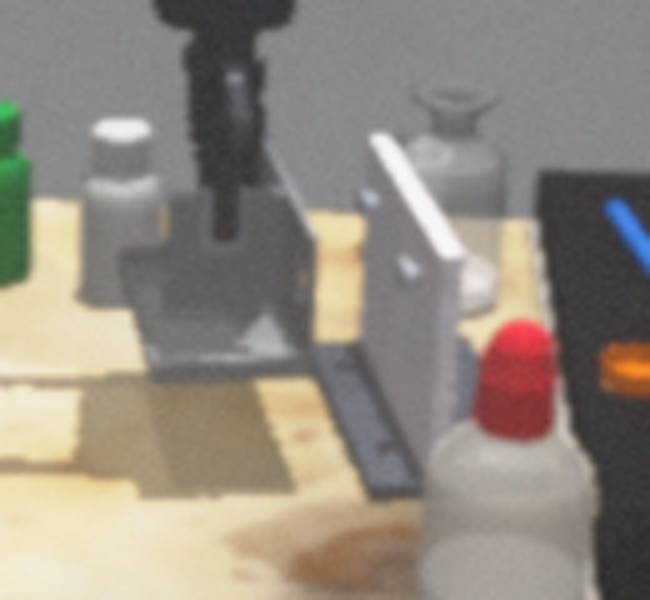

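View pics/top3.png

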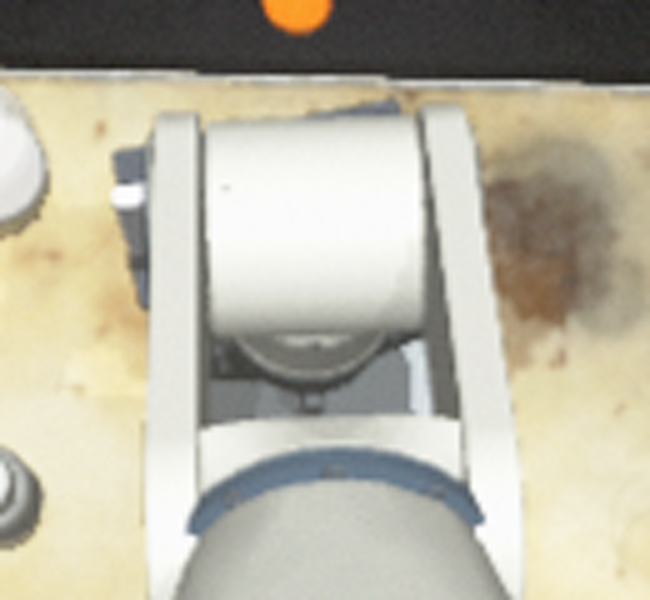

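```bash
cat > pr.py <<'E'
from h import *
np.set_printoptions(precision=1,suppress=True)
def fr(o,yaw):
    a=np.radians(yaw); return lambda x,y,z:np.array([o[0]+x*np.cos(a)-y*np.sin(a),o[1]+x*np.sin(a)+y*np.cos(a),z])
x0,y0,k=225,140,5
def show(n,X): 
    p=proj("side",X); print(n,((p-[x0,y0]+.5)*k-.5))
s=r.sense(); t=s["eef_pos"]; M=tcpR(s).as_matrix(); yaw=np.degrees(np.arctan2(M[0,1],-M[1,1]))
print(yaw)
R=fr(t,yaw); zu=t[2]-46.5
show("plate top far rear",R(36.7,78,zu+80)); show("near rear",R(36.7,-78,zu+80)); show("near front top",R(32.7,-78,zu+80))
show("plate bottom near",R(36.7,-78,zu)); show("front bottom near",R(-48.3,-78,zu)); show("front bottom far",R(-48.3,78,zu))
show("hole bottom near",R(36.7,-50,zu+33));show("slot top near",R(36.7,-50,zu+68))
Q=fr((629,55),12.1)
show("panel FL",Q(0,90,142)); show("panel FR",Q(0,-90,142)); show("footFR",Q(-32,-90,12)); show("footFL",Q(-32,90,12))
show("headL",Q(-11,50,114));show("headR",Q(-11,-50,114))
E
python3 pr.py
```

```text
12.04672186632719
plate top far rear [265.9 131.1]
near rear [317.1 236.5]
near front top [309.3 236.8]
plate bottom near [311.4 378.4]
front bottom near [149.3 386. ]
front bottom far [116.2 266.7]
hole bottom near [303.9 298.7]
slot top near [306.2 237.2]
panel FL [365.8 130.5]
panel FR [438.6 252.1]
footFR [365.2 481.7]
footFL [303.2 337.7]
headL [359.  202.1]
headR [397.4 272.4]
```

```bash
python3 - <<'E'
import cv2
im=cv2.imread("pics/side3raw.png")
cv2.imwrite("pics/s3a.png",cv2.resize(im[160:220,245:325],None,fx=10,fy=10,interpolation=cv2.INTER_CUBIC))
E
```

```text
(no output)
```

View pics/s3a.png

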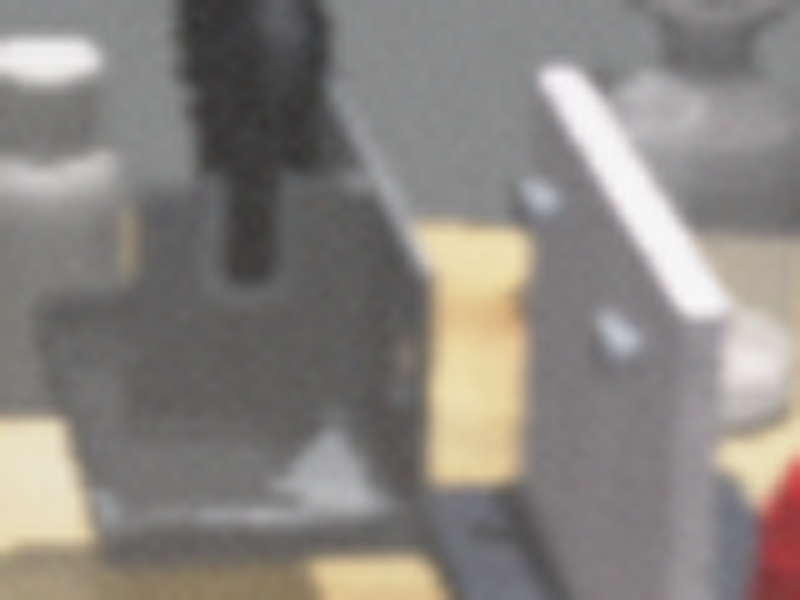

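```bash
cat > pr2.py <<'E'
exec(open("pr.py").read().split('show("plate top')[0])
x0,y0,k=245,160,10
for n,p,o in [("near rear top",R(36.7,-78,zu+80),(430,272)),("plate bottom near",R(36.7,-78,zu),(422,545)),("front bot near",R(-48.3,-78,zu),(105,560)),("lip top far",R(-48.3,78,zu+14),(40,300)),("div front top",R(-31.3,0,zu+76),(135,185)),
 ("slot bottom?",R(36.7,-50,zu+46),(403,355))]:
    show(n+str(o),p)
Q=fr((629,55),12.1)
for n,p,o in [("FL",Q(0,90,142),(540,68)),("FR",Q(0,-90,142),(683,315)),("headL mid",Q(-9,50,114),(535,195)),("headR mid",Q(-9,-50,114),(612,335)),("headLtop",Q(-9,50,123),(535,178)),("headRtop",Q(-9,-50,123),(612,312)),("footFL",Q(-32,90,12),(0,0)),("footFR",Q(-32,-90,12),(0,0))]: show(n+str(o),p)
# rack on table in first image
E
python3 pr2.py; python3 - <<'E'
import sys
from h import *
sys.argv=['']
exec(open("pr.py").read().split('s=r.sense')[0])
x0,y0,k=185,220,9
R=fr((479.3,-187.3),-14.8)
for n,p,o in [("RR",R(0,-78,80),(365,315)),("RL",R(0,78,80),(588,45)),("RL bot",R(0,78,0),(588,290)),("front near bot",R(-85,-78,0),(75,520)),("div front top",R(-68,0,76),(255,145)),("near bot rear",R(0,-78,0),(375,580))]: show(n+str(o),p)
E
```

```text
12.04672186632719
near rear top(430, 272) [434.6 273.5]
plate bottom near(422, 545) [423.3 557.3]
front bot near(105, 560) [ 99.  572.4]
lip top far(40, 300) [ 33.1 289. ]
div front top(135, 185) [129.3 185.2]
slot bottom?(403, 355) [410.  352.5]
FL(540, 68) [532.   61.6]
FR(683, 315) [677.6 304.8]
headL mid(535, 195) [525.4 204.5]
headR mid(612, 335) [602.8 344.9]
headLtop(535, 178) [526.8 174.8]
headRtop(612, 312) [604.5 313.5]
footFL(0, 0) [407.  475.9]
footFR(0, 0) [530.9 763.8]
RR(365, 315) [373.  306.6]
RL(588, 45) [596.6  32.2]
RL bot(588, 290) [594.8 287.3]
front near bot(75, 520) [ 69.4 519.2]
div front top(255, 145) [250.3 130.3]
near bot rear(375, 580) [377.6 585.8]
```

Call:
{"api": "drive_tool", "payload": {"rows": [0,0,-12,0,0,0,0,0,0,-25,0,0,0,0,0,0,-36,0,0,0,0,0,0,-42,0,0,0,0,0,0,-46,0,0,0,0,0,0,-46,0,0,0,0,0,0,-46,0,0,0,0]}}

```text
clock: 5.48
eef_pos: [578.5, 43.7, 114.8]
tcp_rot: [-2.967, 1.57, 0.385]
contact_force: [-0.1, 0.2, -2.5]
opening: 0.109
```

```bash
python3 - <<'E'
from h import *
import cv2
st()
for n,(x,y,w,h) in(("side",(255,150,80,65)),("top",(200,110,80,65))):
    im=cv2.cvtColor(grab_frame(n),cv2.COLOR_RGB2BGR); cv2.imwrite(f"pics/{n}4raw.png",im)
    cv2.imwrite(f"pics/{n}4.png",cv2.resize(im[y:y+h,x:x+w],None,fx=9,fy=9,interpolation=cv2.INTER_CUBIC))
E
```

```text
t 5.475 pos [578.5  43.7 114.8] jawyaw -167.95 xax [ 6.e-04  2.e-04 -1.e+00] F [-0.1  0.2 -2.5] op 0.109 q [0.07 0.42 1.83 0.   0.89 1.43]
```

View pics/side4.png

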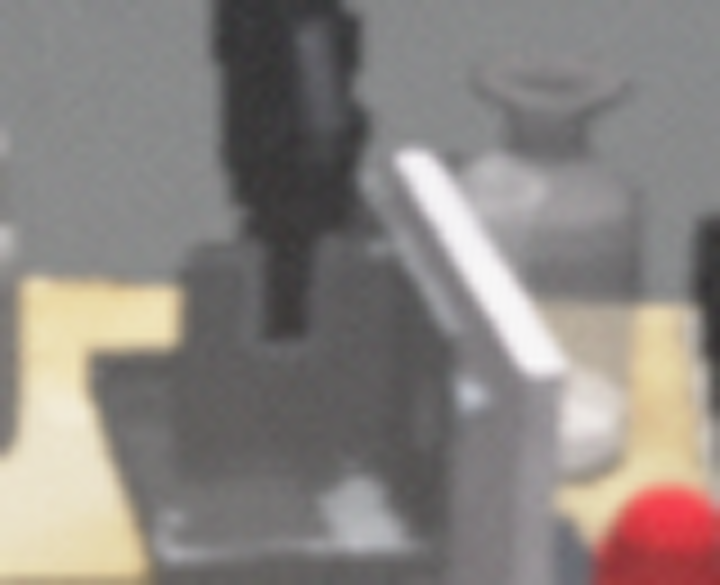

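View pics/top4.png

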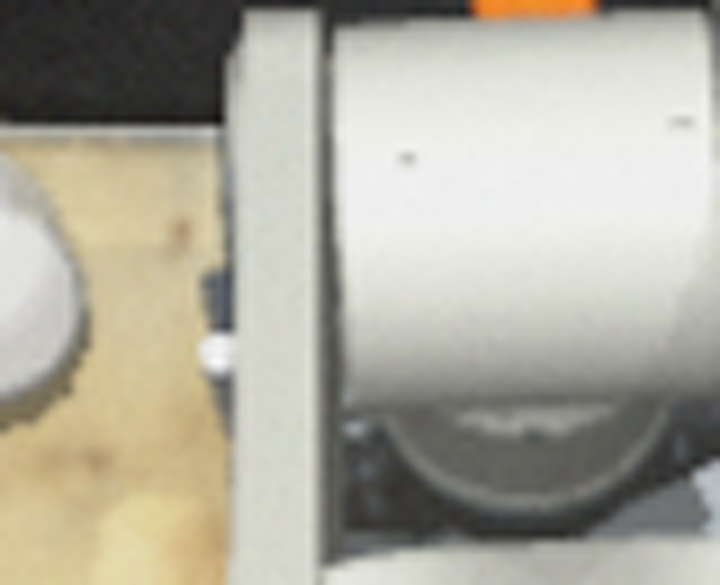

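Call:
{"api": "drive_tool", "payload": {"rows": [0,0,-2,0,0,0,0,0,0,-4,0,0,0,0,0,0,-6,0,0,0,0,0,0,-8,0,0,0,0,0,0,-8,0,0,0,0]}}

```text
clock: 6.2
eef_pos: [586.6, 45.4, 114.9]
tcp_rot: [-3.061, 1.57, 0.291]
contact_force: [0.0, -0.7, -3.0]
opening: 0.104
```

```bash
python3 - <<'E'
from h import *
s=st();print(s["wrist_torque"])
E
```

```text
t 6.2 pos [586.6  45.4 114.9] jawyaw -167.95 xax [ 9.e-04  3.e-04 -1.e+00] F [ 0.  -0.7 -3. ] op 0.104 q [0.07 0.43 1.81 0.   0.9  1.43]
[-0.01686528  0.00799077  0.02652322]
```

Call:
{"api": "drive_tool", "payload": {"rows": [0,0,-2,0,0,0,0,0,0,-4,0,0,0,0,0,0,-4,0,0,0,0]}}

```text
clock: 6.58
eef_pos: [590.7, 46.2, 114.9]
tcp_rot: [-3.083, 1.57, 0.269]
contact_force: [-0.1, 0.8, -2.3]
opening: 0.105
```

```bash
python3 - <<'E'
from h import *
s=st();print(s["wrist_torque"])
E
```

```text
t 6.575 pos [590.7  46.2 114.9] jawyaw -167.95 xax [ 1.1e-03  3.0e-04 -1.0e+00] F [-0.1  0.8 -2.3] op 0.105 q [0.08 0.44 1.8  0.   0.9  1.44]
[0.04111537 0.02787871 0.03521792]
```

Call:
{"api": "drive_tool", "payload": {"rows": [0,0,-1,0,0,0,0,0,0,-2,0,0,0,0,0,0,-3,0,0,0,0,0,0,-3,0,0,0,0]}}

```text
clock: 7.08
eef_pos: [593.4, 46.8, 114.8]
tcp_rot: [-3.037, 1.57, 0.315]
contact_force: [-1.9, -1.1, -2.2]
opening: 0.11
```

```bash
python3 - <<'E'
from h import *
import cv2
s=st();print(s["wrist_torque"])
for n,(x,y,w,h) in(("side",(255,150,80,65)),):
    im=cv2.cvtColor(grab_frame(n),cv2.COLOR_RGB2BGR); cv2.imwrite(f"pics/{n}5raw.png",im)
    cv2.imwrite(f"pics/{n}5.png",cv2.resize(im[y:y+h,x:x+w],None,fx=9,fy=9,interpolation=cv2.INTER_CUBIC))
E
```

```text
t 7.075 pos [593.4  46.8 114.8] jawyaw -167.94 xax [ 4.e-04  1.e-04 -1.e+00] F [-1.9 -1.1 -2.2] op 0.11 q [0.08 0.44 1.79 0.   0.91 1.44]
[-0.09091057  0.25248275  0.09374322]
```

View pics/side5.png

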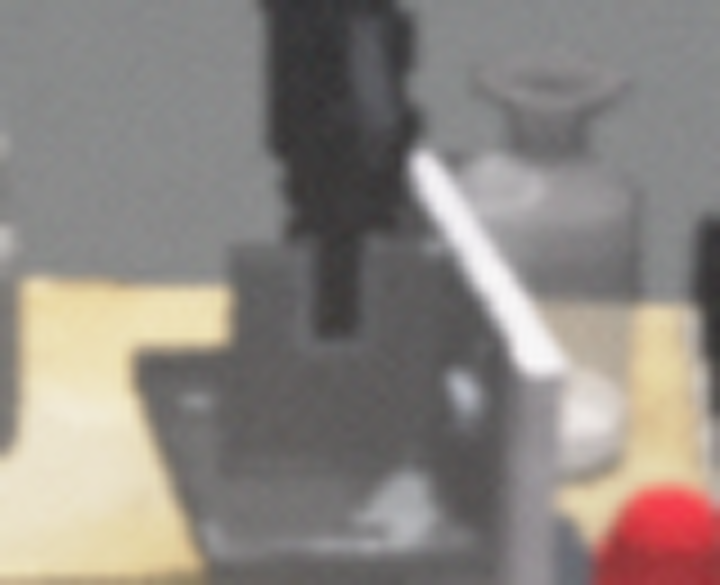

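Call:
{"api": "drive_tool", "payload": {"rows": [3,0,0,0,0,0,0,6,0,0,0,0,0,0,9,0,0,0,0,0,0,12,0,0,0,0,0,0,12,0,0,0,0,0,0]}}

```text
clock: 7.75
eef_pos: [593.3, 46.8, 102.5]
tcp_rot: [-2.642, 1.571, 0.71]
contact_force: [-0.9, -0.1, -2.6]
opening: 0.107
```

```bash
python3 - <<'E'
from h import *
s=st();print(s["wrist_torque"])
E
```

```text
t 7.75 pos [593.3  46.8 102.5] jawyaw -167.94 xax [ 1.e-04  1.e-04 -1.e+00] F [-0.9 -0.1 -2.6] op 0.107 q [0.08 0.46 1.8  0.   0.88 1.44]
[-0.09566808  0.15659704  0.08324382]
```

Call:
{"api": "drive_tool", "payload": {"rows": [2,0,0,0,0,0,0,4,0,0,0,0,0,0,5,0,0,0,0,0,0,6,0,0,0,0,0,0,7,0,0,0,0,0,0,7,0,0,0,0,0,0]}}

```text
clock: 8.5
eef_pos: [593.3, 46.8, 96.2]
tcp_rot: [-3.098, 1.57, 0.254]
contact_force: [-4.6, -1.0, 6.0]
opening: 0.108
```

```bash
python3 - <<'E'
from h import *
s=st();print(s["wrist_torque"])
E
```

```text
t 8.5 pos [593.3  46.8  96.2] jawyaw -167.94 xax [ 3.e-04  1.e-04 -1.e+00] F [-4.6 -1.   6. ] op 0.108 q [0.08 0.46 1.81 0.   0.87 1.44]
[-0.05325288  0.56053316  0.1388229 ]
```

Call:
{"api": "drive_tool", "payload": {"rows": [0.5,0,-1,0,0,0,0,0.5,0,-1,0,0,0,0,0,0,0,0,0,0,20,0,0,0,0,0,0,45,0,0,0,0,0,0,45,0,0,0,0,0,0,45]}}

```text
clock: 9.25
eef_pos: [593.5, 46.8, 96.2]
tcp_rot: [3.119, 1.57, 0.188]
contact_force: [0.1, -0.1, -1.1]
opening: 0.452
```

```bash
python3 - <<'E'
from h import *
import cv2
s=st();print(s["wrist_torque"])
for n,(x,y,w,h) in(("side",(255,150,80,65)),):
    im=cv2.cvtColor(grab_frame(n),cv2.COLOR_RGB2BGR)
    cv2.imwrite(f"pics/{n}6.png",cv2.resize(im[y:y+h,x:x+w],None,fx=9,fy=9,interpolation=cv2.INTER_CUBIC))
goto((593.3,46.8,215),12.1)
E
```

```text
t 9.25 pos [593.5  46.8  96.2] jawyaw -167.93 xax [ 6.e-04  1.e-04 -1.e+00] F [ 0.1 -0.1 -1.1] op 0.452 q [0.08 0.46 1.81 0.   0.87 1.44]
[ 0.02745719  0.02549904 -0.01475801]
opt 1 [ 1.7996e+02 -0.0000e+00  5.0000e-02]
opt -1 [-0.04 -0.03 -0.  ]
shift [-1.188e+02 -0.000e+00  1.000e-01] rot [-0.04 -0.03 -0.  ] q6 1.4363526926479278 q1 0.07612528946760715
```

View pics/side6.png

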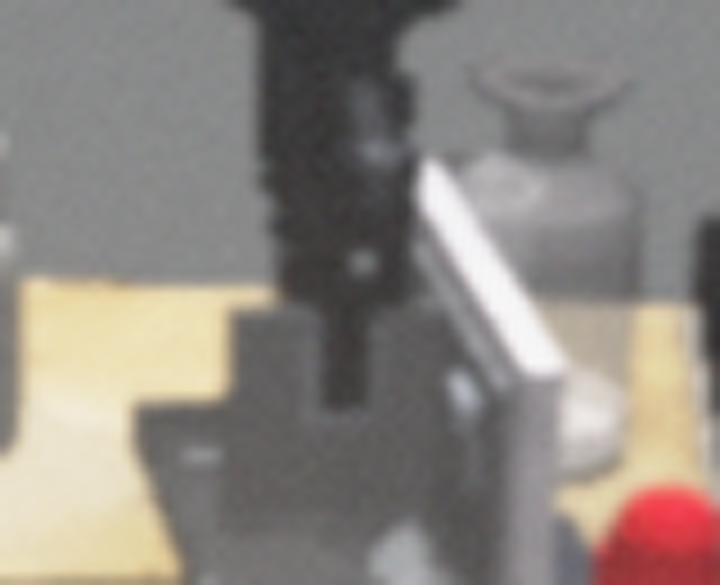

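Call:
{"api": "drive_tool", "payload": {"rows": [-15,0,0,0,0,0,45,-40,0,0,0,0,0,45,-80,0,0,0,0,0,60,-119,0,0,0,0,0,100,-119,0,20,0,0,0,100]}}

```text
clock: 9.93
eef_pos: [576.8, 42.9, 219.8]
tcp_rot: [3.012, 1.562, 0.081]
contact_force: [-0.0, 0.4, -0.4]
opening: 0.986
```

```bash
python3 - <<'E'
from h import *
import cv2
st()
im=cv2.cvtColor(grab_frame("side"),cv2.COLOR_RGB2BGR); cv2.imwrite("pics/side7raw.png",im)
cv2.imwrite("pics/side7.png",cv2.resize(im[150:240,195:335],None,fx=5.5,fy=5.5,interpolation=cv2.INTER_CUBIC))
t=cv2.imread("pics/top0.png"); c=t[195:222,185:215].astype(float).mean(2)
g=t[190:225,180:215]; hsv=cv2.cvtColor(g,cv2.COLOR_BGR2HSV)
m=((hsv[...,1]<25)&(hsv[...,2]>215)).astype(np.uint8)
n,l,s_,ce=cv2.connectedComponentsWithStats(m)
for i in range(1,n):
    if s_[i,4]>20: print(s_[i],ce[i]+[180,190], onz("top",*(ce[i]+[180,190]),113))
m=((hsv[...,1]<40)).astype(np.uint8)  # whole
n,l,s_,ce=cv2.connectedComponentsWithStats(m)
for i in range(1,n):
    if s_[i,4]>40: print("whole",s_[i],ce[i]+[180,190])
E
```

```text
t 9.925 pos [576.8  42.9 219.8] jawyaw -167.93 xax [ 8.4e-03  7.0e-04 -1.0e+00] F [-0.   0.4 -0.4] op 0.986 q [0.07 0.29 1.75 0.   1.09 1.43]
[  9   0  26  18 162] [204.81481481 196.64814815] [487.95331701 189.68810633 113.        ]
[  9  10  13  12 126] [194.76190476 205.5       ] [462.6763306  216.36673826 113.        ]
whole [  0   0  35  35 838] [199.83651551 203.43078759]
```

View pics/side7.png

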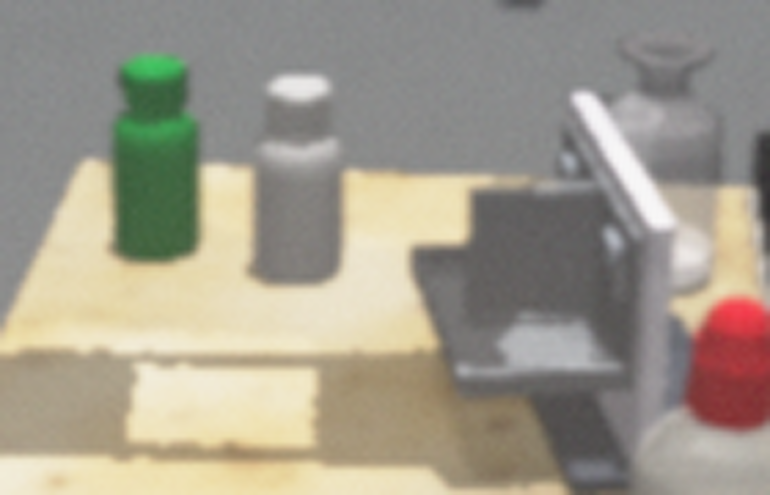

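The rack hangs with both heads visible in front of the plate (567,165) and (612,240). Its underside is level and its plate is parallel to the panel.

```bash
python3 - <<'E'
from h import *
print(proj("side",(462.3,216,113)),"obs 249.4,165.6", proj("side",(462.3,216,0)),"obs base ctr", 195+296/5.5, 150+270/5.5, proj("side",(462.3+26,216,50)),proj("side",(462.3-26,216,50)))
goto((462,216,160),0); goto((462,216,160),12.1)
E
```

```text
[249.06219978 164.55156357] obs 249.4,165.6 [248.88790575 198.2760725 ] obs base ctr 248.8181818181818 199.0909090909091 [257.28611316 183.9532712 ] [240.6604712  183.25111205]
opt 1 [-1.6793e+02  2.0000e-02 -2.2000e-01]
opt -1 [ 1.207e+01 -1.500e-01 -1.000e-02]
shift [  57.5 -193.1   72. ] rot [ 1.207e+01 -1.500e-01 -1.000e-02] q6 1.4313543170389564 q1 0.07111161368319527
opt 1 [ 1.7997e+02 -4.0000e-02  2.3000e-01]
opt -1 [-0.03 -0.15 -0.03]
shift [  57.5 -193.1   72. ] rot [-0.03 -0.15 -0.03] q6 1.4313543170389564 q1 0.07111161368319527
```

Call:
{"api": "drive_tool", "payload": {"rows": [0,-40,15,0,0,0,100,5,-80,30,0,0,0,100,15,-120,45,0,0,0,100,30,-160,60,0,0,0,100,57,-193,72,0,0,0,100,57,-193,72,0,0,0,100,57,-193,72,0,0,0,100]}}

```text
clock: 10.85
eef_pos: [462.6, 216.0, 161.2]
tcp_rot: [2.978, 1.567, 0.047]
contact_force: [-0.2, -1.0, 0.8]
opening: 0.994
```

```bash
python3 - <<'E'
from h import *
st();goto((462,216,87),12.1)
E
```

```text
t 10.85 pos [462.6 216.  161.2] jawyaw -167.9 xax [ 3.4e-03  2.0e-04 -1.0e+00] F [-0.2 -1.   0.8] op 0.994 q [ 0.43  0.26  1.94 -0.    0.94  1.8 ]
opt 1 [-1.8e+02  5.0e-02 -3.0e-01]
opt -1 [ 0.   -0.19 -0.03]
shift [74.2 -0.2  0.9] rot [ 0.   -0.19 -0.03] q6 1.7952063589756122 q1 0.43466773482920856
```

Call:
{"api": "drive_tool", "payload": {"rows": [25,0,0.5,0,-0.2,0,100,50,0,1,0,-0.2,0,100,70,0,1,0,-0.2,0,100,74,0,1,0,-0.2,0,100,74,0,1,0,-0.2,0,70,74,0,1,0,-0.2,0,60,74,0,1,0,-0.2,0,60], "newtons": 25}}

```text
clock: 11.72
eef_pos: [462.4, 215.9, 88.0]
tcp_rot: [2.906, 1.57, -0.024]
contact_force: [0.1, 0.2, -1.1]
opening: 0.601
```

```bash
python3 - <<'E'
from h import *
import cv2
st()
im=cv2.cvtColor(grab_frame("side"),cv2.COLOR_RGB2BGR)
cv2.imwrite("pics/side8.png",cv2.resize(im[130:215,195:335],None,fx=5.5,fy=5.5,interpolation=cv2.INTER_CUBIC))
E
```

```text
t 11.725 pos [462.4 215.9  88. ] jawyaw -167.9 xax [ 0.0013 -0.     -1.    ] F [ 0.1  0.2 -1.1] op 0.601 q [ 0.43  0.37  1.99 -0.    0.78  1.79]
```

View pics/side8.png

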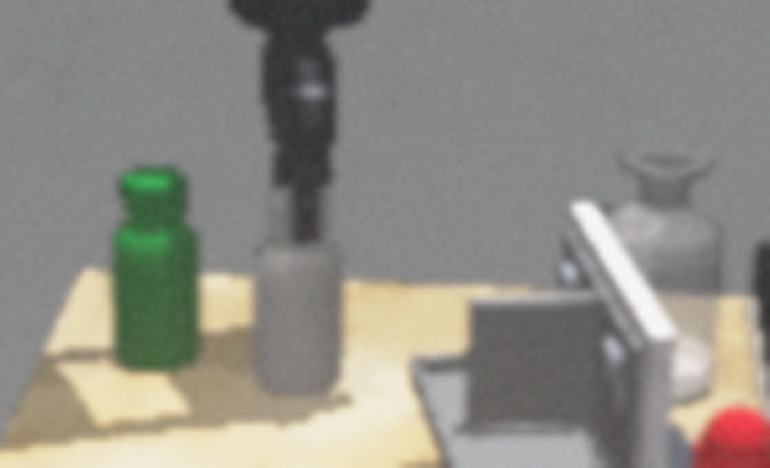

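Call:
{"api": "drive_tool", "payload": {"rows": [0,0,0,0,0,0,40,0,0,0,0,0,0,30,0,0,0,0,0,0,30,0,0,0,0,0,0,30,0,0,0,0,0,0,30,-4,0,0,0,0,0,30,-15,0,0,0,0,0,30,-30,0,0,0,0,0,30,-30,0,0,0,0,0,30], "newtons": 40}}

```text
clock: 12.9
eef_pos: [463.3, 216.4, 119.4]
tcp_rot: [-3.063, 1.567, 0.29]
contact_force: [-0.6, -0.6, -0.7]
opening: 0.427
```

```bash
python3 - <<'E'
from h import *
import cv2
st();goto((576,83.5,180),12.1)
im=cv2.cvtColor(grab_frame("side"),cv2.COLOR_RGB2BGR)
cv2.imwrite("pics/side9.png",cv2.resize(im[130:215,195:335],None,fx=5.5,fy=5.5,interpolation=cv2.INTER_CUBIC))
E
```

```text
t 12.9 pos [463.3 216.4 119.4] jawyaw -167.89 xax [ 0.0037  0.0011 -1.    ] F [-0.6 -0.6 -0.7] op 0.427 q [ 0.43  0.32  1.98 -0.    0.84  1.79]
opt 1 [-1.7999e+02 -3.0000e-02 -3.4000e-01]
opt -1 [ 0.01 -0.22  0.02]
shift [-60.3 153.6 -82.6] rot [ 0.01 -0.22  0.02] q6 1.794401470882363 q1 0.43440054626685226
```

View pics/side9.png

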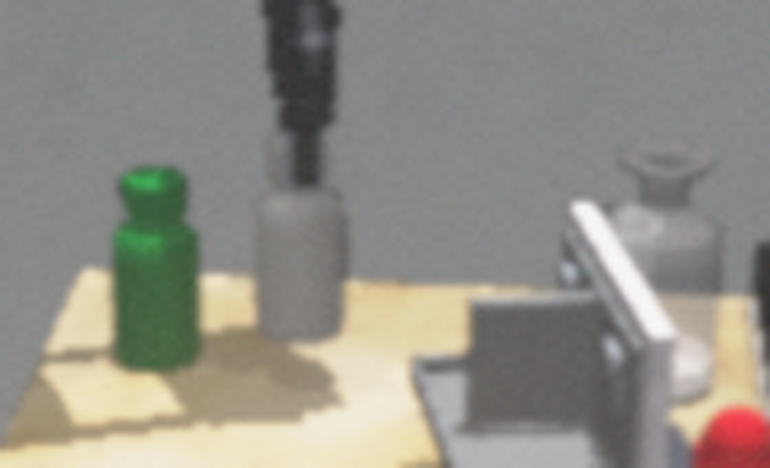

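Call:
{"api": "drive_tool", "payload": {"rows": [-25,0,0,0,0,0,30,-55,10,-5,0,-0.2,0,30,-65,40,-22,0,-0.2,0,30,-65,70,-38,0,-0.2,0,30,-65,100,-54,0,-0.2,0,30,-65,130,-70,0,-0.2,0,30,-65,148,-80,0,-0.2,0,30,-61,154,-83,0,-0.2,0,30,-60,154,-83,0,-0.2,0,30,-60,154,-83,0,-0.2,0,30]}}

```text
clock: 14.2
eef_pos: [575.3, 83.7, 178.6]
tcp_rot: [-0.245, 1.569, 3.108]
contact_force: [-1.0, -0.1, -1.5]
opening: 0.422
```

```bash
python3 - <<'E'
from h import *
import cv2
st();goto((576,83.5,144),12.1)
for n,(x,y,w,h) in(("side",(225,130,120,90)),("top",(170,110,130,97))):
    im=cv2.cvtColor(grab_frame(n),cv2.COLOR_RGB2BGR)
    cv2.imwrite(f"pics/{n}10.png",cv2.resize(im[y:y+h,x:x+w],None,fx=6,fy=6,interpolation=cv2.INTER_CUBIC))
E
```

```text
t 14.2 pos [575.3  83.7 178.6] jawyaw -167.86 xax [-1.6e-03  1.0e-04 -1.0e+00] F [-1.  -0.1 -1.5] op 0.422 q [0.14 0.34 1.78 0.   1.02 1.5 ]
opt 1 [-1.7996e+02 -4.0000e-02  1.4000e-01]
opt -1 [0.04 0.09 0.02]
shift [34.6  0.3 -0.7] rot [0.04 0.09 0.02] q6 1.5004082596706139 q1 0.14171899687317704
```

View pics/side10.png

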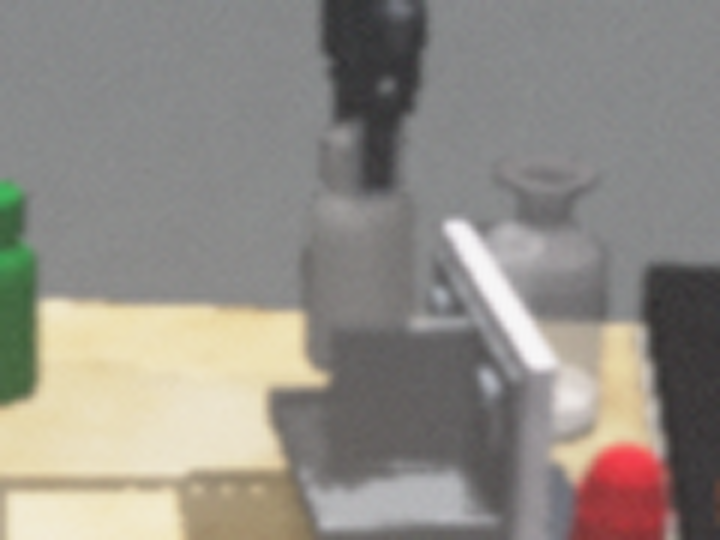

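```bash
python3 - <<'E'
from h import *
f=lambda X:((proj("side",X)-[225,130]+.5)*6-.5).round(0)
print("bottle mid body",f((575.3,83.7,135)),"bottom",f((575.3,83.7,90.6)),"cap top",f((575.3,83.7,203.6)))
a=np.radians(12.1);X=np.array([np.cos(a),np.sin(a)]);Y=np.array([-X[1],X[0]]);F=np.array([593.4,46.8])+36.7*X
q=lambda x,y,z:f((*(F+x*X+y*Y),z))
print("front lip far top",q(-85,78,64),"div front top",q(-68,0,126),"headL",q(-9,50,114),"headR",q(-9,-50,114),"div rear",q(-4,0,126))
E
```

```text
bottle mid body [362. 272.] bottom [359. 360.] cap top [367. 131.]
front lip far top [265. 383.] div front top [331. 324.] headL [436. 303.] headR [482. 387.] div rear [470. 319.]
```

Bottle and rack agree with the predictions to about 2 mm: bottle centre column 360, divider front at (332,325), heads at (440,298) and (487,380). I'm lowering it now.

Call:
{"api": "drive_tool", "payload": {"rows": [10,0,-2,0,0.1,0,30,20,0,-2,0,0.1,0,30,27,0,-2,0,0.1,0,30,31,0,-2,0,0.1,0,30,33,0,-2,0,0.1,0,30,34,0,-2,0,0.1,0,30,34,0,-2,0,0.1,0,30]}}

```text
clock: 15.18
eef_pos: [577.7, 84.1, 145.1]
tcp_rot: [-2.987, 1.57, 0.367]
contact_force: [0.3, 0.6, -1.0]
opening: 0.428
```

```bash
python3 - <<'E'
from h import *
st()
E
```

```text
t 15.175 pos [577.7  84.1 145.1] jawyaw -167.84 xax [ 1.e-03  4.e-04 -1.e+00] F [ 0.3  0.6 -1. ] op 0.428 q [0.14 0.38 1.8  0.   0.96 1.5 ]
```

Call:
{"api": "drive_tool", "payload": {"rows": [1,0,0,0,0,0,30,2,0,0,0,0,0,30,2.5,0,0,0,0,0,30,3,0,0,0,0,0,30,3,0,0,0,0,0,30]}}

```text
clock: 15.8
eef_pos: [577.7, 84.1, 142.1]
tcp_rot: [-2.986, 1.57, 0.367]
contact_force: [-0.5, 1.4, -0.8]
opening: 0.422
```

```bash
python3 - <<'E'
from h import *
import cv2
st()
im=cv2.cvtColor(grab_frame("side"),cv2.COLOR_RGB2BGR)
cv2.imwrite("pics/side11.png",cv2.resize(im[130:220,225:345],None,fx=6,fy=6,interpolation=cv2.INTER_CUBIC))
E
```

```text
t 15.8 pos [577.7  84.1 142.1] jawyaw -167.85 xax [ 1.1e-03  4.0e-04 -1.0e+00] F [-0.5  1.4 -0.8] op 0.422 q [0.14 0.39 1.8  0.   0.95 1.5 ]
```

View pics/side11.png

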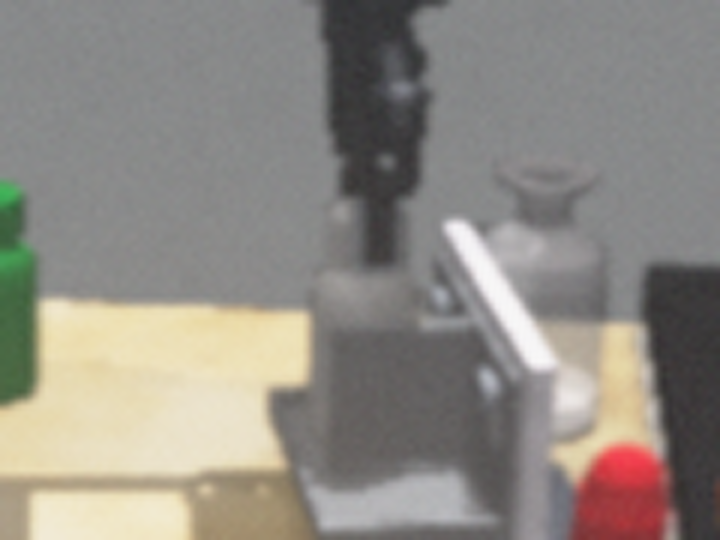

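Call:
{"api": "drive_tool", "payload": {"rows": [0.5,0,0,0,0,0,30,1,0,0,0,0,0,30,1,0,0,0,0,0,30]}}

```text
clock: 16.23
eef_pos: [577.8, 84.1, 141.3]
tcp_rot: [-3.029, 1.569, 0.325]
contact_force: [-1.2, -0.4, 3.0]
opening: 0.419
```

```bash
python3 - <<'E'
from h import *
print(st()["wrist_torque"])
E
```

```text
t 16.225 pos [577.8  84.1 141.3] jawyaw -167.84 xax [ 1.4e-03  5.0e-04 -1.0e+00] F [-1.2 -0.4  3. ] op 0.419 q [0.14 0.39 1.8  0.   0.95 1.5 ]
[-0.07310135  0.09427772  0.0542215 ]
```

Contact (+3 N). I'll release gently and lift straight up.

Call:
{"api": "drive_tool", "payload": {"rows": [0,0,0,0,0,0,48,0,0,0,0,0,0,60,0,0,0,0,0,0,65,0,0,0,0,0,0,65,-15,0,0,0,0,0,65,-45,0,0,0,0,0,65,-90,0,0,0,0,0,65,-120,0,30,0,0,0,65,-120,0,80,0,0,0,65,-120,0,130,0,0,0,65], "newtons": 25}}

```text
clock: 17.48
eef_pos: [449.6, 56.5, 262.5]
tcp_rot: [3.132, 1.567, 0.203]
contact_force: [-0.3, 0.4, 0.9]
opening: 0.653
```

Call:
{"api": "drive_tool", "payload": {"rows": [0,20,50,0,0,0,65,0,60,90,0,0,0,65,0,100,110,0,0,0,65,0,150,110,0,0,0,65,0,200,110,0,0,0,65,0,250,110,0,0,0,65,0,280,110,0,0,0,65,0,280,110,0,0,0,65,0,280,110,0,0,0,65]}}

```text
clock: 18.6
eef_pos: [400.8, -239.9, 262.5]
tcp_rot: [-3.076, 1.567, 0.278]
contact_force: [-0.5, -0.0, -0.2]
opening: 0.648
```

```bash
python3 - <<'E'
from h import *
import cv2
st()
for n,(x,y,w,h) in(("side",(190,130,155,115)),("top",(140,100,250,170))):
    im=cv2.cvtColor(grab_frame(n),cv2.COLOR_RGB2BGR)
    k=5 if n=="side" else 3.2
    cv2.imwrite(f"pics/{n}12.png",cv2.resize(im[y:y+h,x:x+w],None,fx=k,fy=k,interpolation=cv2.INTER_CUBIC))
E
```

```text
t 18.6 pos [ 400.8 -239.9  262.5] jawyaw -167.86 xax [ 0.0034  0.001  -1.    ] F [-0.5 -0.  -0.2] op 0.648 q [-0.54  0.07  1.92  0.    1.15  0.81]
```

View pics/side12.png

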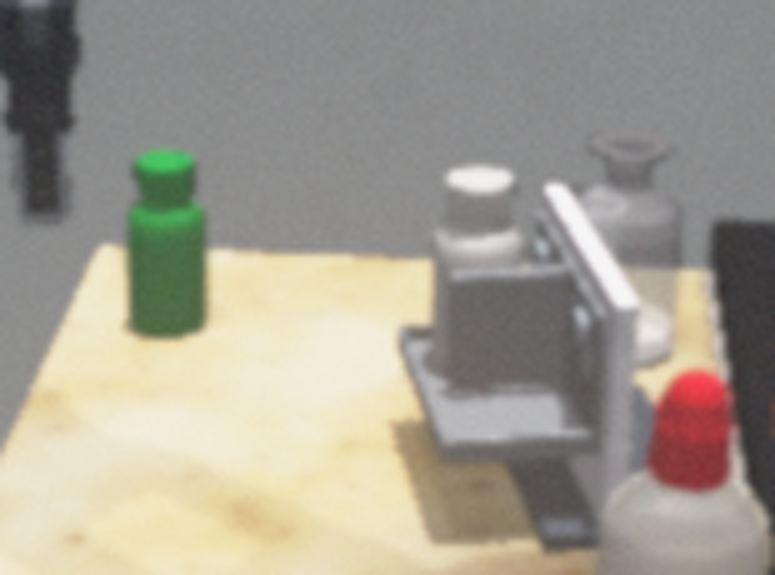

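View pics/top12.png

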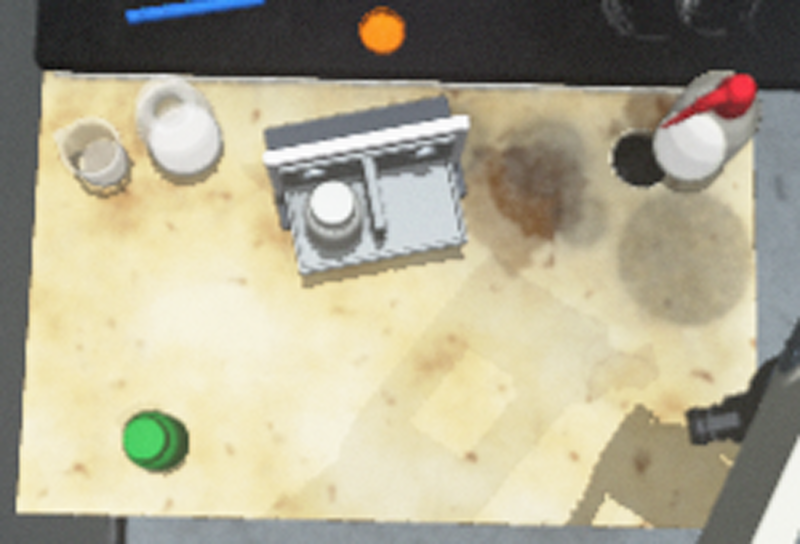

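The top view shows the bottle upright in the left bay with its cap at (333,203), the rack parallel to the panel, and all the bystanders where they were. The side view agrees and the arm is clear, so I'm handing in.

```bash
python3 -c "
from rig import sign_off
print(sign_off())"
```

```text
the job is handed in; nothing more can be done
None
```

The rack hangs on both screws and the white bottle stands upright in its left bay. I handed the job in at about 18.7 s of the 64 s allowed.

- **Rack:** I gripped it by the divider, passed the keyholes over the screw heads without touching them, and slid it down about 19 mm. It stopped within 0.3 mm of the expected height, with about 6 N upward force. After release, both heads showed in front of the plate and the plate was parallel to the panel.
- **Bottle:** I gripped it by the cap and lowered it until it touched the shelf at about 3 N, within 1 mm of the expected height. In the last pictures it stands upright.
- **Bystanders:** The beaker, flared bottle, wash bottle and green look-alike stand where they were, and the arm is clear of everything.

**Disagreements:** The two cameras differed by about 2–4 mm, mainly in height. The side view could not show whether the plate has the few millimetres of play the screw heads allow.

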